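# Open a swing-bolt bonding press

## Robot

A 6-joint arm with a two-finger parallel gripper is mounted at the origin on a cart in front of the work surface, level with it; the furniture and walls round the work are solid. World frame = base frame: x ahead of the robot, y to its left, z up, the work surface at z = 0. Lengths are in m, angles in rad, forces in N, time in s.
With the tool pointing down it reaches from about 0.35 to 0.975 m from the base axis. Payload 4.9 kg.
Tool frame: the origin (TCP) lies at the very end of the fingers, on their centre line; the grasp point (between the pads) lies manip.grip_point_offset behind it (manip.grip_point_offset is the distance from the TCP to the grasp point, in m); z points along the fingers, y is the line along which they close (so a half turn about z gives the same grasp; the last joint's range is limited). The gripper opens to 85 mm and grips with 20 to 120 N. Pads are 22 mm wide; open, the fingers measure 114 mm over their backs; the gripper's body (76 mm by 85 mm) begins 54 mm behind the grasp point. The pads swing forward as they close: fully open they stand 13 mm farther back than shut.
Start: joints at [-1.312, 0.053, 1.613, -0, 1.476, -0.119], TCP at [0.231, -0.581, 0.231] pointing down, gripper open.
Joint ranges: [-3.01, 3.01], [-1.01, 2.22], [0.06, 2.58], [-1.02, 4.17], [0.09, 2.62], [-3.14, 3.14]. Speed limits (rad/s): [2.57, 2.57, 3.14, 3.14, 3.14, 3.14].

## Interface

Orientations are given as a unit quaternion [w, x, y, z].
In Python, from plant import manip gives the robot as it stands.
- The arm moves only by the shell command python3 -m crank 'ROWS' [OPENING]. ROWS is JSON, a list of rows, each an object of numbers: "x", "y", "z": the shift along the tool's x, y, z in cm; "turn": the turn about the tool's z in rad. In form: [{"x": .., "y": .., "z": .., "turn": ..}, ...]. A call has 1 to 5 rows; each row shifts and turns the commanded pose from where the row before left it, along the tool's axes as they then stand; what a row does not reach is not made up. A row lasts 1/10 s, in which the tool goes at most 50 mm and 8.59 degrees, less where a joint would pass 70% of its speed; a pose out of reach is approached as far as the arm can. A call with a gripper value outside its range is refused whole. OPENING is the opening in per cent of the stroke, from 0 (shut) to 100 (fully open), set as the call begins (- or left out, the last holds). The fingers move at their own pace and stop on an object; the grip force is fixed at half the most. Time passes only in rows, so rows that do not move let the fingers close. It gives the time, the measured TCP pose, the force, the opening and the grip force at its end, in the units of the state.
- manip.state(): the state, without advancing time (a new reading comes with each control period).
- manip.grab_frame(name): name is "scene" or "side" or "wrist"; returns (picture, depth): 400x640x3 uint8, red, green, blue; 400x640 float32, m along the optical axis (not along the pixel's ray), 0 where there is no reading.
- manip.camera_model(name): a dict with "mtx" (3x3 intrinsics, pixels), "world_to_cam" (4x4, takes a point from world to camera coordinates). Camera axes: x right, y down, z forward; pixel columns grow to the right and rows downward; lengths in m; the calibration is good to about 2 mm. A picture is of the moment at which its call begins: read the wrist's pose just before it. camera_model takes no time and is no camera call; for the wrist camera it gives the pose at the moment of the call.
- manip.job_done(): hands the job in; it is judged then, once.
The state is a dict: "time": time; "joint_pos": joint angles; "joint_vel": joint speeds; "joint_efforts": joint torques, N m; "tool_pos": TCP position; "tool_rot": TCP orientation; "contact_force": force on the tool from outside, world axes, zero at the start; "ft_torque": the same for the moment, N m; "gripper_width": opening from 0.0 (shut) to 1.0 (fully open); "grasp_force": force on a finger pad.
Only numpy, scipy, OpenCV 4.12 (cv2) and the standard library are available. Lean on these libraries where they do the work, as an engineer would, in place of code of your own. Each camera call takes 0.05 s, during which the arm holds its last target. There are 200 camera calls.

## Task

The glue under the heat sink has cured, so open the bonding press: back the brass wing nut off just until the sleeve under it comes out of the lug's pocket and the bolt is free to tip, feeling for it, without running up against the stop collar on the bolt; tip the hinged bolt out of the slot until it hangs outwards; then swing the blue clamp bar up so that it stands open on its own. Never force the bolt against the lug, leave the board in its nest and do not disturb the other things on the bench.

Things in the scene. Friction and masses are not known exactly. Their poses are not given: they have to be found in the camera images.
- press: Bonding press, fixed to the bench: aluminium base plate 198 x 92 x 16 mm. Origin: underside, below the middle of the board nest. Its x axis runs along the clamp bar from the bolt end (bolt at x = -95 mm) to the bar's hinge (x = +90 mm); z up. The hinge ears beside the bar reach z = 79 mm. A thick extraction hose arches high over the bench edge to the right of it (y below -0.17 m): pass well above it
- wing_nut: Brass wing nut on the swing bolt. Origin: on the bolt's axis, underside of its flange (26 mm across, 3 mm thick), which sits on the lug; z along the bolt to its tip; x along the two wings, 11 mm thick (in y), reaching 27 mm out, 7 to 25 mm above the origin. Anticlockwise from above it rises 10 mm a turn, stiffly (0.1 to 0.2 N m). A steel sleeve in it projects below, set 2 to 6 mm deep by hand
- swing_bolt: Swing bolt, 8 mm thick, hinged at its foot. Origin: its pivot, 12 mm above the bench, at x = -95 mm of the press. z along the bolt, upright at the start; y along the pivot pin. It tips only to -x (outwards, away from the bar's hinge), to a stop at 1.2 rad; light friction holds it near upright, beyond about 0.4 rad it falls. A dark stop collar above the sleeve ends the nut's travel
- bolt_tip (a point): Rounded free end of the swing bolt, 118 mm from its pivot; the last 26 mm are plain and stand above the wings
- lug_seat (a point): Middle of the forked lug's flat top, on the bolt's axis when closed. x along the bar to its hinge, z up from the bar. The lug is 36 mm wide, 14 mm thick; its 9.5 mm slot is open at -x. The nut's sleeve sits in a pocket in its top, whose rim at the slot's mouth (9 to 11.5 mm out) stops the bolt after 0.04 rad until the nut is about 2.5 to 6.5 mm above the seat. The collar is about 1.9 mm further
- bar_hinge (a point): Middle of the clamp bar's hinge pin, 67 mm above the bench; y along the pin. The lug seat lies 185 mm from it. The bar is blue, 26 mm wide and 10 mm thick, its middle line passing through the pin
- clamp_bar (a joint): Angle of the clamp bar (rad): about 0 clamped; a spring foot lifts it after the nut up to 0.018; it grows as the lug end rises, at most 1.75. Its stiff hinge (0.3 N m) keeps it where it is left; lifting it at the lug takes about 3 N
- board: Green circuit board 72 x 62 mm with a 44 x 50 mm finned aluminium heat sink glued on, 28 mm tall in all, lying loose in the press's nest under the spring foot. Origin: middle of its underside
- glue_bottle: Bystander: orange bottle with a red cap, 40 mm round, 76 mm tall; origin at the middle of its foot
- multimeter: Bystander: yellow and black handheld meter lying flat, 140 x 72 x 40 mm; origin at the middle of its underside
- spare_sink: Bystander: loose finned heat sink 44 x 50 x 26 mm; origin at the middle of its underside
- spare_board: Bystander: green circuit board on spacers, 56 x 84 x 20 mm; origin at the middle of its underside
- tape_roll: Bystander: blue roll of tape 67 mm round, 19 mm tall; origin at the middle of its underside
- marker: Bystander: white marker pen with a red cap, 133 mm long, 14 mm thick; origin at its middle, on the bench
- fuse_box: Bystander: small white and red card box 40 x 62 x 28 mm; origin at the middle of its underside

How it is judged:
By the outcome, as a careful person would: the job done as asked, in the order asked, and still so for the second after the job is handed in, with the robot touching nothing.
It also fails if it takes over 72 s, if anything falls off the work surface, if the arm or the gripper's body presses on something with over 40 N, if the wrist force passes 120 N, or if a joint passes its speed limit or range.

## Working session

There is one attempt and no reset: what is moved stays moved. The work goes in short steps, Python scripts to look and compute and a shell command to move; the robot and the scene stay as the last step left them, time stands still between calls to the robot, and variables do not carry over. Pictures are saved under pics/ and viewed, at most 10 in all, crops included, and the job is handed in when it is done.

```bash
ls; mkdir -p pics
cat > h.py <<'E'
import numpy as np,cv2
from plant import manip
def grab(n):
    M=manip.camera_model(n); im,d=manip.grab_frame(n); return im,d,M
def pts(d,M):
    K=np.array(M['mtx']);T=np.linalg.inv(np.array(M['world_to_cam']))
    v,u=np.mgrid[:d.shape[0],:d.shape[1]]
    P=np.stack([(u-K[0,2])/K[0,0]*d,(v-K[1,2])/K[1,1]*d,d],-1)
    return P@T[:3,:3].T+T[:3,3]
def save(n,im): cv2.imwrite('pics/'+n,im[...,::-1])
E
python3 - <<'E'
from h import *
print(manip.grip_point_offset, manip.state())
a=[]
for n in('scene','side'):
    im,d,M=grab(n); np.savez(n,im=im,d=d,P=pts(d,M)); a.append(im)
    print(n,np.linalg.inv(np.array(M['world_to_cam'])).round(3).tolist(),np.array(M['mtx']).round(1).tolist())
save('scene.png',a[0]);save('side.png',a[1])
E
```

```text
pics
0.0187 {'time': 0.0, 'joint_pos': array([-1.31199720e+00,  5.33606716e-02,  1.61427958e+00, -4.91585906e-05,
        1.47600039e+00, -1.19019852e-01]), 'joint_vel': array([ 2.18818466e-04, -1.19479824e-03, -9.36694066e-04, -1.32593301e-03,
       -3.91981884e-05,  6.54172106e-04]), 'joint_efforts': array([ 1.53583380e-03, -3.93687057e+01, -3.70173633e+01,  3.48802007e-05,
        7.18845418e-03, -8.95873029e-06]), 'tool_pos': array([ 0.23037545, -0.58032688,  0.23006927]), 'tool_rot': array([-1.01978480e-03,  9.82208647e-01,  1.87790107e-01, -9.59150817e-05]), 'contact_force': array([ 0.95715127, -0.01440673,  0.17919088]), 'ft_torque': array([-0.00268477, -0.00923354,  0.0594811 ]), 'grasp_force': 0.0, 'gripper_width': 1.000985727750184}
scene [[-0.718, -0.445, 0.536, -0.01], [-0.696, 0.455, -0.555, 0.871], [0.003, -0.772, -0.636, 0.789], [0.0, 0.0, 0.0, 1.0]] [[485.1, 0.0, 320.6], [0.0, 485.1, 198.9], [0.0, 0.0, 1.0]]
side [[-0.891, -0.232, 0.39, 0.098], [-0.454, 0.45, -0.769, 1.153], [0.003, -0.862, -0.506, 0.673], [0.0, 0.0, 0.0, 1.0]] [[475.2, 0.0, 323.2], [0.0, 475.2, 196.7], [0.0, 0.0, 1.0]]
```

View pics/scene.png

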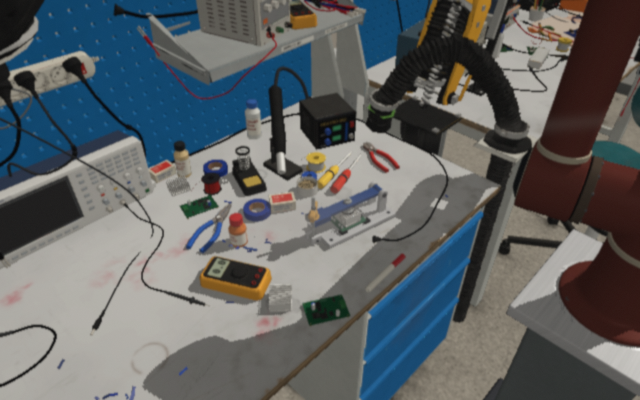

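View pics/side.png

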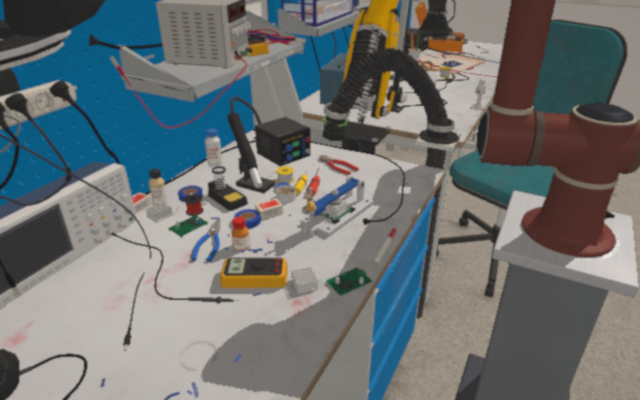

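The press is at scene px (350,215): its blue bar runs from the brass nut at (313,210) to the hinge at (380,190). The hose arches from (380,110) to (510,130), with the arm to its right.

Run:
```python
from h import *
for n,(r0,r1,c0,c1),(h0,h1,g0,g1) in(('scene',(175,255,295,405),(30,150,360,540)),('side',(170,240,300,375),(40,170,320,460))):
    z=np.load(n+'.npz');im=z['im'];P=z['P'];d=z['d']
    hsv=cv2.cvtColor(im,cv2.COLOR_RGB2HSV)
    R=np.zeros(d.shape,bool);R[r0:r1,c0:c1]=1;R&=d>0
    b=R&(abs(hsv[...,0].astype(int)-114)<12)&(hsv[...,1]>110)&(P[...,2]>.04)
    Q=P[b];Q=Q[abs(Q-np.median(Q,0)).max(1)<.15];c=Q.mean(0);ax=np.linalg.svd(Q-c,full_matrices=0)[2][0]
    t=(Q-c)@ax;print(n,'bar',len(Q),c.round(3),ax.round(3),(c+ax*t.min()).round(3),(c+ax*t.max()).round(3),np.percentile(Q[:,2],[5,50,95]).round(3))
    y=R&(hsv[...,0]>8)&(hsv[...,0]<32)&(hsv[...,1]>70)&(P[...,2]>.05)
    vv,uu=np.nonzero(y)
    Q=P[y];print('nut',len(Q),np.median(Q,0).round(3),Q.min(0).round(3),Q.max(0).round(3),vv.mean(),uu.mean())
    R=np.zeros(d.shape,bool);R[h0:h1,g0:g1]=1
    k=R&(hsv[...,2]<70)&(d>0)&(P[...,2]>.1)&(P[...,0]<1.3)
    Q=P[k];print('hose',len(Q),np.percentile(Q,[2,50,98],0).round(3).tolist())
    crop=cv2.resize(im[r0-20:r1+20,c0-20:c1+20],None,fx=5,fy=5,interpolation=2)[:600,:800];save(n+'c.png',crop)
```

```text
scene bar 92 [0.527 0.145 0.074] [-0.183 -0.983  0.018] [0.533 0.174 0.074] [0.523 0.121 0.075] [0.071 0.074 0.077]
nut 111 [0.552 0.312 0.094] [0.54  0.276 0.076] [0.575 0.328 0.103] 213.88288288288288 313.3783783783784
hose 6585 [[0.401, -0.657, 0.105], [0.582, -0.207, 0.241], [0.931, -0.052, 0.343]]
side bar 347 [0.538 0.222 0.072] [ 0.144  0.99  -0.008] [0.524 0.126 0.073] [0.551 0.311 0.072] [0.067 0.073 0.075]
nut 104 [0.557 0.315 0.092] [0.54  0.287 0.073] [0.58  0.332 0.111] 204.58653846153845 309.83653846153845
hose 4302 [[0.409, -0.541, 0.105], [0.595, -0.191, 0.252], [0.749, -0.05, 0.339]]
```

View pics/scenec.png

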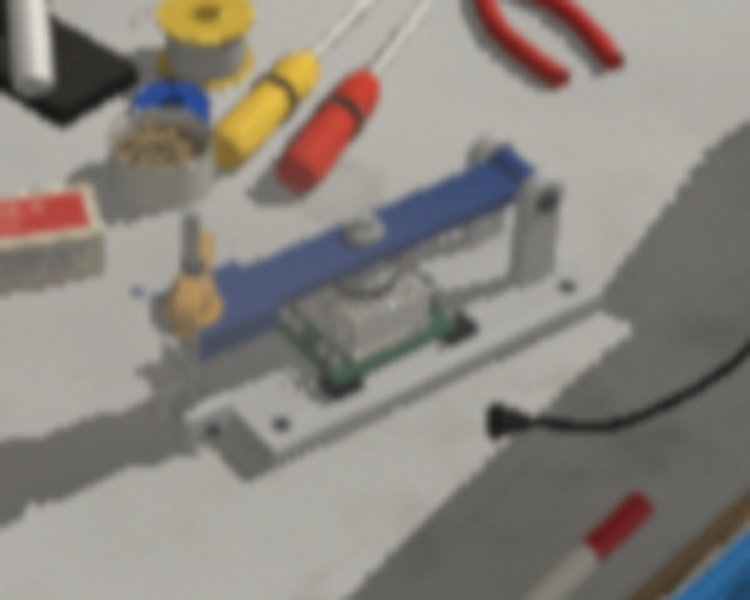

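The crop shows the nut at the left end of the bar, with its wings running roughly towards the camera. The bolt axis is at about (0.556, 0.315) and the bar points along world (-0.146, -0.989), which is press +x. Next I rise over the hose and cross.

```bash
python3 -m crank '[{"z":-5},{"z":-5},{"z":-5},{"z":-5},{"z":-5}]'; python3 -m crank '[{"z":-5},{"z":-2},{"x":1.5,"y":-1.8},{"x":3.1,"y":-3.7},{"x":3.1,"y":-3.7}]'
```

```text
schema error: expected keys x, y, z, turn
schema error: expected keys x, y, z, turn
```

```bash
python3 -m crank '[{"x":0,"y":0,"z":-5,"turn":0},{"x":0,"y":0,"z":-5,"turn":0},{"x":0,"y":0,"z":-5,"turn":0},{"x":0,"y":0,"z":-5,"turn":0},{"x":0,"y":0,"z":-5,"turn":0}]'; python3 -m crank '[{"x":0,"y":0,"z":-5,"turn":0},{"x":0,"y":0,"z":-2,"turn":0},{"x":1.5,"y":-1.8,"z":0,"turn":0},{"x":3.1,"y":-3.7,"z":0,"turn":0},{"x":3.1,"y":-3.7,"z":0,"turn":0}]'
```

```text
time: 0.6
tool_pos: [0.2304, -0.5805, 0.4828]
tool_rot: [-0.0, 0.982, 0.188, -0.0]
contact_force: [0.2, -0.8, -0.4]
gripper_width: 1.004
grasp_force: 0.0
time: 1.1
tool_pos: [0.2683, -0.4663, 0.55]
tool_rot: [-0.001, 0.982, 0.187, -0.0]
contact_force: [0.4, 0.1, 0.9]
gripper_width: 1.002
grasp_force: 0.0
```

```bash
R='x'; python3 -m crank '[{"x":3.15,"y":-3.74,"z":0,"turn":0},{"x":3.15,"y":-3.74,"z":0,"turn":0},{"x":3.15,"y":-3.74,"z":0,"turn":0},{"x":3.15,"y":-3.74,"z":0,"turn":0},{"x":3.15,"y":-3.74,"z":0,"turn":0}]' 55; python3 -m crank '[{"x":3.15,"y":-3.74,"z":0,"turn":0},{"x":3.15,"y":-3.74,"z":0,"turn":0},{"x":3.15,"y":-3.74,"z":0,"turn":0},{"x":3.15,"y":-3.74,"z":0,"turn":0},{"x":3.15,"y":-3.74,"z":0,"turn":0}]'; python3 -m crank '[{"x":3.15,"y":-3.74,"z":0,"turn":0},{"x":3.15,"y":-3.74,"z":0,"turn":0},{"x":3.15,"y":-3.74,"z":3,"turn":0},{"x":3.15,"y":-3.74,"z":4,"turn":0},{"x":2.5,"y":-2.8,"z":4,"turn":0}]'; python3 -m crank '[{"x":0,"y":0,"z":5,"turn":0},{"x":0,"y":0,"z":5,"turn":0},{"x":0,"y":0,"z":3,"turn":0},{"x":0,"y":0,"z":0,"turn":0}]'
python3 - <<'E'
from h import *
im,d,M=grab('wrist'); save('w1.png',im); np.savez('w1',im=im,d=d,P=pts(d,M)); print(manip.state()['tool_pos'],manip.state()['joint_pos'])
E
```

```text
time: 1.6
tool_pos: [0.3456, -0.2332, 0.5509]
tool_rot: [-0.0, 0.982, 0.187, -0.0]
contact_force: [1.4, -0.0, 0.2]
gripper_width: 0.548
grasp_force: 0.0
time: 2.1
tool_pos: [0.423, -0.0011, 0.551]
tool_rot: [0.0, 0.982, 0.188, 0.0]
contact_force: [1.2, -0.1, 0.6]
gripper_width: 0.554
grasp_force: 0.0
time: 2.6
tool_pos: [0.4917, 0.2011, 0.4564]
tool_rot: [-0.0, 0.982, 0.188, 0.001]
contact_force: [0.2, -0.1, -0.0]
gripper_width: 0.553
grasp_force: 0.0
time: 3.0
tool_pos: [0.4888, 0.1983, 0.32]
tool_rot: [0.0, 0.982, 0.188, -0.006]
contact_force: [0.4, -0.4, -0.5]
gripper_width: 0.547
grasp_force: 0.0
[0.49023197 0.19861974 0.32421879] [ 2.44191165e-01 -2.12497920e-01  1.71051030e+00  1.14000301e-05
  1.64932922e+00  1.43703844e+00]
```

View pics/w1.png

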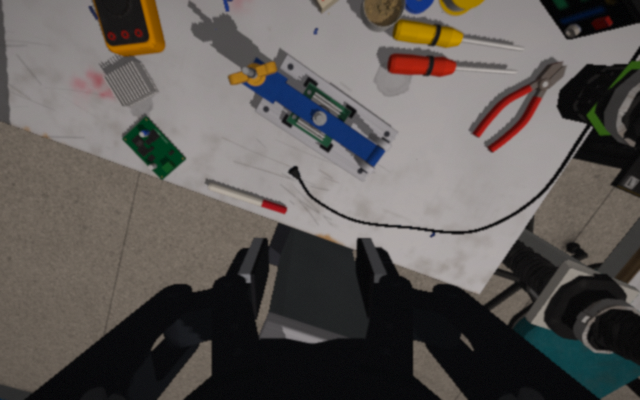

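The wrist view shows the nut at px (253,74), the bar running to its hinge at (375,155), and nothing close by except the yellow and red screwdrivers to the upper right.

```bash
cat >> h.py <<'E'
def measure(im,P,d,box):
    r0,r1,c0,c1=box
    hsv=cv2.cvtColor(im,cv2.COLOR_RGB2HSV);R=np.zeros(d.shape,bool);R[r0:r1,c0:c1]=1;R&=d>0
    def ax(Q):
        c=Q.mean(0);a=np.linalg.svd(Q[:,:2]-c[:2],full_matrices=0)[2][0];t=(Q[:,:2]-c[:2])@a
        e=np.percentile(t,[1,99]);return c.round(4),a.round(3),'yaw',round(float(np.arctan2(a[1],a[0])),3),(c[:2]+a*e[0]).round(4),(c[:2]+a*e[1]).round(4),np.percentile(Q[:,2],[5,50,95]).round(4)
    b=R&(abs(hsv[...,0].astype(int)-112)<12)&(hsv[...,1]>110)&(P[...,2]>.04)
    y=R&(hsv[...,0]>8)&(hsv[...,0]<32)&(hsv[...,1]>90)&(P[...,2]>.06)
    print('bar',b.sum(),*ax(P[b]));print('nut',y.sum(),*ax(P[y]))
    w=P[y];w=w[w[:,2]>np.percentile(w[:,2],95)-.012];print('wings',len(w),*ax(w))
E
python3 - <<'E'
from h import *
z=np.load('w1.npz');measure(z['im'],z['P'],z['d'],(45,175,222,390))
E
```

```text
bar 2748 [0.5447 0.2126 0.0732] [0.19  0.982] yaw 1.379 [0.5264 0.1183] [0.5628 0.3058] [0.0716 0.0733 0.0752]
nut 592 [0.5631 0.3015 0.0937] [-0.623  0.782] yaw 2.243 [0.5798 0.2805] [0.5456 0.3235] [0.0763 0.0978 0.1004]
wings 437 [0.5633 0.3017 0.0983] [-0.614  0.789] yaw 2.232 [0.5798 0.2804] [0.5459 0.3241] [0.0911 0.0984 0.1006]
```

```bash
python3 -m crank '[{"x":2.67,"y":-1.74,"z":2.7,"turn":0},{"x":2.67,"y":-1.74,"z":2.7,"turn":0},{"x":2.67,"y":-1.74,"z":2.7,"turn":0},{"x":2.67,"y":-1.74,"z":2.7,"turn":0},{"x":0,"y":0,"z":0,"turn":0.143}]'; python3 -m crank '[{"x":0,"y":0,"z":0,"turn":0.143},{"x":0,"y":0,"z":0,"turn":0.143},{"x":0,"y":0,"z":0,"turn":0.143},{"x":0,"y":0,"z":0,"turn":0.143},{"x":0,"y":0,"z":0,"turn":0.143}]'; python3 -m crank '[{"x":0,"y":0,"z":0,"turn":0.143},{"x":0,"y":0,"z":0,"turn":0.143},{"x":0,"y":0,"z":0,"turn":0.143},{"x":0,"y":0,"z":0,"turn":0},{"x":0,"y":0,"z":0,"turn":0}]'
python3 - <<'E'
from h import *
im,d,M=grab('wrist'); save('w2.png',im); P=pts(d,M);np.savez('w2',im=im,d=d,P=P); s=manip.state();print(s['tool_pos'],s['joint_pos'])
K=np.array(M['mtx']);W=np.array(M['world_to_cam'])
for q in [(.563,.302,.13),(.563,.302,.104),tuple(s['tool_pos'])]:
    p=K@(W[:3,:3]@q+W[:3,3]);print(p[:2]/p[2])
measure(im,P,d,(0,400,0,640))
E
```

```text
time: 3.55
tool_pos: [0.5657, 0.3049, 0.2159]
tool_rot: [0.0, 0.993, 0.116, -0.002]
contact_force: [-1.0, 0.2, -0.5]
gripper_width: 0.551
grasp_force: 0.0
time: 4.05
tool_pos: [0.5671, 0.3036, 0.2231]
tool_rot: [-0.002, 0.971, -0.241, 0.002]
contact_force: [-0.2, 0.3, 0.1]
gripper_width: 0.551
grasp_force: 0.0
time: 4.55
tool_pos: [0.5664, 0.3033, 0.2216]
tool_rot: [-0.001, 0.899, -0.438, 0.001]
contact_force: [-0.2, 0.6, 0.6]
gripper_width: 0.548
grasp_force: 0.0
[0.56603824 0.30325698 0.22097391] [3.76026865e-01 9.71102590e-02 1.58342212e+00 1.33871252e-05
 1.45833909e+00 2.85363511e+00]
[316.41232177 200.23417403]
[316.0805561  191.48885427]
[312.62599207 250.71823672]
bar 5250 [0.5439 0.2046 0.078 ] [0.207 0.978] yaw 1.362 [0.5256 0.1181] [0.5662 0.3097] [0.0715 0.0732 0.076 ]
nut 712 [0.5676 0.3008 0.0995] [-0.665  0.747] yaw 2.298 [0.5834 0.2831] [0.5466 0.3244] [0.0758 0.0979 0.1299]
wings 38 [0.5949 0.3184 0.2273] [0.934 0.357] yaw 0.365 [0.5598 0.305 ] [0.6179 0.3272] [0.1302 0.2427 0.2533]
```

View pics/w2.png

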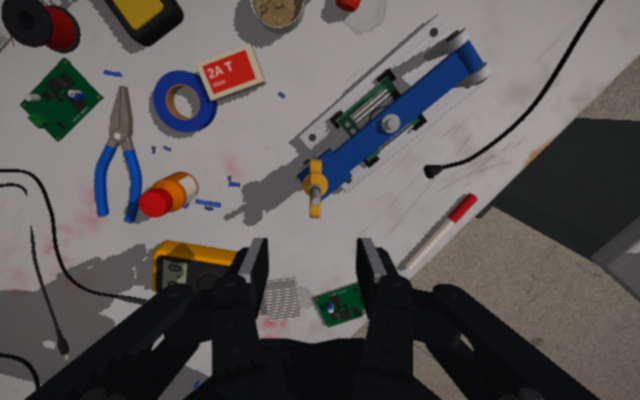

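The nut is at px (315,188), with its wings vertical in the image and so aligned with tool x. The fingers are clear of everything.

Run:
```python
from h import *
z=np.load('w2.npz');im,P,d=z['im'],z['P'],z['d']
measure(im,P,d,(150,225,295,335))
print('tip',[ (v,u,P[v,u].round(4).tolist(),im[v,u].tolist()) for v in range(172,206,3) for u in (310,316,321) if P[v,u,2]>.108])
w=P[150:225,295:335].reshape(-1,3);w=w[(w[:,2]>.11)&(w[:,2]<.15)];print(len(w),np.median(w,0),w[:,2].max() if len(w) else 0)
s=manip.state();w,x,y,zz=s['tool_rot'];print(2*np.arctan2(y,x))
```

```text
bar 526 [0.5641 0.2856 0.0735] [-0.509  0.861] yaw 2.105 [0.5742 0.2684] [0.55   0.3094] [0.0715 0.0737 0.075 ]
nut 680 [0.566  0.2999 0.0926] [-0.61   0.792] yaw 2.227 [0.5808 0.2807] [0.5468 0.3249] [0.0758 0.0977 0.1002]
wings 470 [0.5669 0.2996 0.0983] [-0.608  0.794] yaw 2.224 [0.5812 0.2809] [0.5472 0.3252] [0.0893 0.0985 0.1006]
tip [(187, 310, [0.6133, 0.2428, 0.3646], [92, 80, 68]), (193, 316, [0.5645, 0.3004, 0.1162], [94, 92, 93]), (196, 316, [0.5648, 0.3003, 0.1259], [99, 97, 98]), (199, 316, [0.564, 0.3013, 0.1303], [125, 122, 122]), (202, 316, [0.5623, 0.3035, 0.13], [130, 127, 126]), (205, 316, [0.5608, 0.3054, 0.1306], [139, 116, 88])]
113 [0.56455783 0.30224595 0.12870017] 0.13198677692607447
-0.9068133980926243
```

```bash
python3 -m crank '[{"x":-0.08,"y":0.17,"z":4,"turn":0},{"x":0,"y":0,"z":4,"turn":0},{"x":0,"y":0,"z":3,"turn":0},{"x":0,"y":0,"z":1.3,"turn":0},{"x":0,"y":0,"z":0,"turn":0}]'; python3 -m crank '[{"x":0,"y":0,"z":0,"turn":0},{"x":0,"y":0,"z":0,"turn":0}]'; python3 -c "
from plant import manip;s=manip.state();print(s['tool_pos'],s['contact_force'])"
```

```text
time: 5.1
tool_pos: [0.5621, 0.302, 0.094]
tool_rot: [0.001, 0.899, -0.439, -0.001]
contact_force: [0.4, 0.6, -0.1]
gripper_width: 0.554
grasp_force: 0.0
time: 5.3
tool_pos: [0.565, 0.3032, 0.099]
tool_rot: [-0.002, 0.899, -0.439, 0.002]
contact_force: [-0.1, 0.3, -0.8]
gripper_width: 0.549
grasp_force: 0.0
[0.56498901 0.3032046  0.09898663] [-0.08582923  0.25553465 -0.8066098 ]
```

Descend 12 mm more, then close gently on the wings.

```bash
python3 -m crank '[{"x":0,"y":0.05,"z":1.2,"turn":0},{"x":0,"y":0,"z":0,"turn":0},{"x":0,"y":0,"z":0,"turn":0}]' 30; python3 -m crank '[{"x":0,"y":0,"z":0,"turn":0},{"x":0,"y":0,"z":0,"turn":0},{"x":0,"y":0,"z":0,"turn":0},{"x":0,"y":0,"z":0,"turn":0}]' 0;  python3 -c "
from plant import manip;s=manip.state();print(s['tool_pos'],s['contact_force'],s['ft_torque'])"
```

```text
time: 5.6
tool_pos: [0.5625, 0.3021, 0.0837]
tool_rot: [0.0, 0.898, -0.439, -0.0]
contact_force: [-0.0, 0.1, -0.4]
gripper_width: 0.301
grasp_force: 0.0
time: 6.0
tool_pos: [0.5635, 0.3028, 0.0845]
tool_rot: [-0.001, 0.898, -0.439, 0.001]
contact_force: [3.3, 4.4, -1.2]
gripper_width: 0.163
grasp_force: 58.6
[0.56352013 0.30279204 0.08446708] [ 3.31032146  4.37624753 -1.24772684] [ 0.64619988 -0.70056117 -0.00637294]
```

```bash
python3 -m crank '[{"x":0,"y":0,"z":-0.023,"turn":-0.145},{"x":0,"y":0,"z":-0.023,"turn":-0.145},{"x":0,"y":0,"z":-0.023,"turn":-0.145},{"x":0,"y":0,"z":-0.023,"turn":-0.145},{"x":0,"y":0,"z":-0.023,"turn":-0.145}]';  python3 -c "
from plant import manip;s=manip.state();print(s['tool_pos'],s['contact_force'],s['ft_torque'])"; python3 -m crank '[{"x":0,"y":0,"z":-0.023,"turn":-0.145},{"x":0,"y":0,"z":-0.023,"turn":-0.145},{"x":0,"y":0,"z":-0.023,"turn":-0.145},{"x":0,"y":0,"z":-0.023,"turn":-0.145},{"x":0,"y":0,"z":-0.023,"turn":-0.145}]';  python3 -c "
from plant import manip;s=manip.state();print(s['tool_pos'],s['contact_force'],s['ft_torque'],s['joint_pos'])"
```

```text
time: 6.5
tool_pos: [0.5638, 0.3034, 0.0856]
tool_rot: [-0.002, 0.996, -0.089, 0.001]
contact_force: [4.9, 7.0, -3.1]
gripper_width: 0.161
grasp_force: 58.6
[0.56384535 0.30344181 0.08556612] [ 4.91161369  6.96887741 -3.06570705] [ 1.13457176 -0.94698949 -0.11803513]
time: 7.0
tool_pos: [0.5637, 0.3042, 0.0867]
tool_rot: [-0.002, 0.963, 0.27, 0.002]
contact_force: [5.3, 8.9, -3.6]
gripper_width: 0.157
grasp_force: 58.6
[0.5637151  0.30418194 0.08669124] [ 5.27867273  8.87139075 -3.59822921] [ 1.49160028 -0.91496589 -0.11796083] [0.37735034 0.21086125 1.69103138 0.00331669 1.23532818 1.40065725]
```

Torque is about 0.12 N m, as expected. I'm pressing the bolt inwards a little (about 9 N), so I relieve that and feel outwards.

```bash
F='from plant import manip;s=manip.state();print(s["tool_pos"],s["contact_force"],s["ft_torque"])'; python3 -m crank '[{"x":0.14,"y":-0.15,"z":0,"turn":0},{"x":0,"y":0,"z":0,"turn":0}]' >/dev/null; python3 -c "$F"; python3 -m crank '[{"x":0.14,"y":-0.15,"z":0,"turn":0},{"x":0,"y":0,"z":0,"turn":0}]'>/dev/null; python3 -c "$F"; python3 -m crank '[{"x":0.14,"y":-0.15,"z":0,"turn":0},{"x":0,"y":0,"z":0,"turn":0}]'>/dev/null; python3 -c "$F"
```

```text
[0.5637708  0.3044691  0.08657657] [ 4.47277131  2.27100264 -2.59913086] [ 0.48541565 -0.64778028  0.04817369]
[0.56399561 0.30544635 0.08650582] [ 2.82139542 -0.7890604   0.30661384] [-0.47387783 -0.62386934 -0.0092145 ]
[0.56444117 0.30754095 0.0864161 ] [ 3.10968195 -2.81612431 -0.58154411] [-0.7392635  -0.69306133 -0.01587664]
```

```bash
F='from plant import manip;s=manip.state();print(s["tool_pos"],s["contact_force"],s["ft_torque"])';  python3 -m crank '[{"x":0.10,"y":-0.11,"z":0,"turn":0},{"x":0,"y":0,"z":0,"turn":0}]'>/dev/null; python3 -c "$F"; python3 -m crank '[{"x":0.0,"y":0,"z":0,"turn":0}]'>/dev/null; python3 -c "$F"
```

```text
[0.56467986 0.30853942 0.08637481] [ 3.74844136 -6.05389091  0.65141465] [-1.05629591 -0.66975963  0.04604472]
[0.56468883 0.30853687 0.08639236] [ 3.17171352 -5.09704728  0.36090206] [-1.04215814 -0.66937093  0.0851757 ]
```

```bash
F='from plant import manip;s=manip.state();print(s["tool_pos"],s["tool_rot"],s["contact_force"],s["ft_torque"])';  python3 -m crank '[{"x":-0.12,"y":0.23,"z":0,"turn":0},{"x":0,"y":0,"z":-0.023,"turn":-0.145},{"x":0,"y":0,"z":-0.023,"turn":-0.145},{"x":0,"y":0,"z":-0.023,"turn":-0.145},{"x":0,"y":0,"z":-0.023,"turn":-0.145}]'>/dev/null; python3 -c "$F"
```

```text
[0.56392521 0.30741635 0.08727531] [-8.50832797e-04  8.45615003e-01  5.33792407e-01 -4.57797598e-04] [ 1.27856903 -1.13368389  0.20290939] [-0.15574109 -0.16706094 -0.12005536]
```

```bash
F='from plant import manip;s=manip.state();print(s["tool_pos"],s["contact_force"],s["ft_torque"])';  python3 -m crank '[{"x":0.15,"y":-0.04,"z":0,"turn":0},{"x":0,"y":0,"z":0,"turn":0}]'>/dev/null; python3 -c "$F"; python3 -m crank '[{"x":0.10,"y":-0.02,"z":0,"turn":0},{"x":0,"y":0,"z":0,"turn":0}]'>/dev/null; python3 -c "$F"
```

```text
[0.56435154 0.30880898 0.08723119] [-0.64415405 -0.56595673  2.22077606] [-0.36296449 -0.05485291  0.01926506]
[0.56453842 0.30939434 0.08713281] [-2.18727534 -2.74241499  2.83884735] [-0.68344484  0.21942809  0.01036991]
```

```bash
F='from plant import manip;s=manip.state();print(s["tool_pos"],s["contact_force"],s["ft_torque"])';  python3 -m crank '[{"x":0.10,"y":-0.02,"z":0,"turn":0},{"x":0,"y":0,"z":0,"turn":0}]'>/dev/null; python3 -c "$F"
```

```text
[0.56471673 0.31005285 0.08706535] [-3.34019472 -4.64713954  2.76959979] [-0.89667931  0.4268011   0.01409821]
```

```bash
cat > bar.py <<'E'
from h import *
import sys
for cam in ('side','wrist'):
    im,d,M=grab(cam);P=pts(d,M)
    if cam=='wrist': save(sys.argv[1],im)
    hsv=cv2.cvtColor(im,cv2.COLOR_RGB2HSV)
    b=(d>0)&(abs(hsv[...,0].astype(int)-112)<12)&(hsv[...,1]>110)&(P[...,2]>.05)&(P[...,2]<.1)&(abs(P[...,0]-.545)<.05)&(P[...,1]>.1)&(P[...,1]<.33)
    Q=P[b]
    for a in np.arange(.12,.32,.04):
        q=Q[(Q[:,1]>a)&(Q[:,1]<a+.04)]
        if len(q)>10: print(cam,round(a,2),len(q),np.percentile(q[:,2],[50,75,90]).round(4))
E
python3 - <<'E'
from h import *
for f in('side','w1','w2'):
    z=np.load(f+'.npz');im,P,d=z['im'],z['P'],z['d']
    hsv=cv2.cvtColor(im,cv2.COLOR_RGB2HSV)
    b=(d>0)&(abs(hsv[...,0].astype(int)-112)<12)&(hsv[...,1]>110)&(P[...,2]>.05)&(P[...,2]<.1)&(abs(P[...,0]-.545)<.05)&(P[...,1]>.1)&(P[...,1]<.33)
    Q=P[b]
    for a in np.arange(.12,.32,.04):
        q=Q[(Q[:,1]>a)&(Q[:,1]<a+.04)]
        if len(q)>10: print(f,round(a,2),len(q),np.percentile(q[:,2],[50,75,90]).round(4))
E
python3 bar.py w3.png
```

```text
side 0.12 67 [0.0726 0.0738 0.0746]
side 0.16 69 [0.073  0.0739 0.0744]
side 0.2 55 [0.0726 0.0734 0.0744]
side 0.24 92 [0.0736 0.0744 0.0749]
side 0.28 64 [0.0723 0.0735 0.0744]
w1 0.12 580 [0.073  0.074  0.0758]
w1 0.16 586 [0.0729 0.0734 0.074 ]
w1 0.2 465 [0.0732 0.0738 0.0743]
w1 0.24 744 [0.0735 0.0741 0.0746]
w1 0.28 315 [0.0737 0.0743 0.0747]
w2 0.12 1382 [0.0729 0.074  0.0759]
w2 0.16 1217 [0.0728 0.0733 0.0738]
w2 0.2 832 [0.0731 0.0736 0.0741]
w2 0.24 1162 [0.0735 0.074  0.0745]
w2 0.28 438 [0.0738 0.0743 0.0747]
side 0.12 65 [0.0727 0.0738 0.0747]
side 0.16 72 [0.073  0.0737 0.0747]
side 0.2 58 [0.0731 0.0745 0.0752]
side 0.24 74 [0.0741 0.0751 0.0758]
side 0.28 69 [0.0739 0.0754 0.076 ]
wrist 0.2 15 [0.0739 0.0743 0.0747]
wrist 0.24 597 [0.0744 0.0747 0.0751]
wrist 0.28 185 [0.0751 0.0756 0.0982]
```

View pics/w3.png

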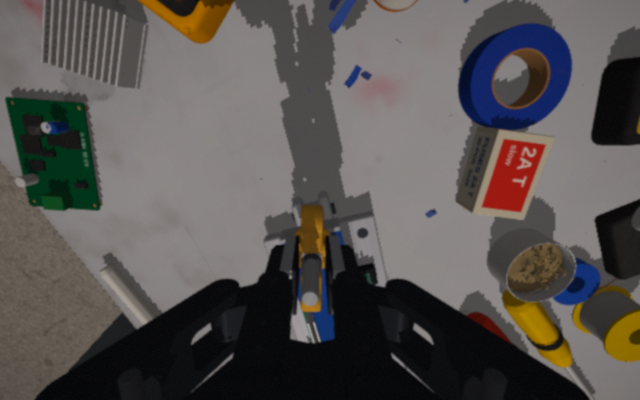

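Side and wrist depths show the bar following the nut, up about 1.7 mm at the lug. The nut is held squarely at px (312,235). Still blocked, so I back off and turn on.

```bash
F='from plant import manip;s=manip.state();print(s["tool_pos"],s["tool_rot"],s["contact_force"],s["ft_torque"])';  python3 -m crank '[{"x":-0.27,"y":0.05,"z":0,"turn":0},{"x":0,"y":0,"z":-0.023,"turn":-0.145},{"x":0,"y":0,"z":-0.023,"turn":-0.145},{"x":0,"y":0,"z":-0.023,"turn":-0.145},{"x":0,"y":0,"z":-0.023,"turn":-0.145}]'>/dev/null; python3 -c "$F";python3 -m crank '[{"x":0,"y":0,"z":-0.023,"turn":-0.145},{"x":0,"y":0,"z":-0.023,"turn":-0.145},{"x":0,"y":0,"z":0,"turn":0}]'>/dev/null; python3 -c "$F"
```

```text
[0.5636359  0.30863396 0.08803172] [-1.41758776e-03  6.57767461e-01  7.53219691e-01 -2.35251069e-04] [-3.49010723 -0.32262259  3.26555649] [-0.13993664  0.68025619 -0.05396808]
[0.56339074 0.30858121 0.08847791] [-1.52546196e-03  5.44379417e-01  8.38837640e-01 -3.70431094e-04] [-5.96514869 -0.31593674  4.28772713] [-0.07972298  1.00526747  0.04353957]
```

```bash
F='from plant import manip;s=manip.state();print(s["tool_pos"],s["contact_force"],s["ft_torque"])';  python3 -m crank '[{"x":0.06,"y":-0.14,"z":-0.05,"turn":0},{"x":0,"y":0,"z":0,"turn":0}]'>/dev/null; python3 -c "$F"; python3 -m crank '[{"x":0.12,"y":0.09,"z":0,"turn":0},{"x":0,"y":0,"z":0,"turn":0}]'>/dev/null; python3 -c "$F";  python3 -m crank '[{"x":0.12,"y":0.09,"z":0,"turn":0},{"x":0,"y":0,"z":0,"turn":0}]'>/dev/null; python3 -c "$F"
```

```text
[0.56303691 0.3081481  0.0887056 ] [-0.96662427  0.28571563  0.19168217] [-0.04370916  0.22947541 -0.05315755]
[0.56321987 0.30915723 0.08869872] [-0.75818842 -1.32013031 -0.08149097] [-0.25939646  0.37813954 -0.02637596]
[0.56352225 0.31092844 0.08878426] [-1.33388561 -0.97755587  0.19284876] [-0.23541908  0.47237395 -0.05605959]
```

```bash
F='from plant import manip;s=manip.state();print(s["tool_pos"],s["contact_force"],s["ft_torque"])';  python3 -m crank '[{"x":0.12,"y":0.09,"z":0,"turn":0},{"x":0,"y":0,"z":0,"turn":0}]'>/dev/null; python3 -c "$F"; python3 -m crank '[{"x":0.12,"y":0.09,"z":0,"turn":0},{"x":0,"y":0,"z":0,"turn":0}]'>/dev/null; python3 -c "$F"
```

```text
[0.56374051 0.31203894 0.08872288] [-1.29628601 -2.55081593 -0.09021891] [-0.67853058  0.60351508 -0.04668653]
[0.56396116 0.31330579 0.08861751] [-3.1905172  -3.98876848 -0.29053434] [-0.81543629  0.76115623 -0.03787451]
```

```bash
python3 -m crank '[{"x":0,"y":0,"z":0,"turn":0},{"x":0,"y":0,"z":0,"turn":0},{"x":0,"y":0,"z":-3,"turn":0},{"x":0,"y":0,"z":-4,"turn":0},{"x":0,"y":0,"z":0,"turn":0}]' 40
cat > look.py <<'E'
from h import *
import sys
im,d,M=grab('wrist');P=pts(d,M);save(sys.argv[1],im)
ins=(abs(P[...,0]-.565)<.045)&(abs(P[...,1]-.31)<.05)&(d>0)
hsv=cv2.cvtColor(im,cv2.COLOR_RGB2HSV)
t=ins&(P[...,2]>.112)&(P[...,2]<.135)&(hsv[...,1]<70);v,u=np.nonzero(t);print('tip',t.sum(),np.median(P[t],0),P[t].max(0),u.mean() if len(u) else 0,v.mean() if len(u) else 0)
y=ins&(hsv[...,0]>8)&(hsv[...,0]<32)&(hsv[...,1]>90)&(P[...,2]>.06)&(P[...,2]<.115)
Q=P[y];q=Q[Q[:,2]>np.percentile(Q[:,2],95)-.012];c=q.mean(0);a=np.linalg.svd(q[:,:2]-c[:2],full_matrices=0)[2][0];tt=(q[:,:2]-c[:2])@a
print('wings',len(q),np.arctan2(a[1],a[0]),c[:2]+a*np.percentile(tt,1),c[:2]+a*np.percentile(tt,99),'mid',c[:2]+a*np.percentile(tt,[1,99]).mean(),np.percentile(q[:,2],[5,50,95]))
b=(d>0)&(abs(hsv[...,0].astype(int)-112)<12)&(hsv[...,1]>110)&(P[...,2]>.05)&(P[...,2]<.1)&(abs(P[...,0]-.545)<.05)&(P[...,1]>.1)&(P[...,1]<.33)
for a in np.arange(.12,.32,.04):
    q=P[b];q=q[(q[:,1]>a)&(q[:,1]<a+.04)]
    if len(q)>10: print('bar',round(a,2),len(q),np.percentile(q[:,2],[50,75,90]).round(4))
s=manip.state();print(s['time'],s['tool_pos'],'yaw',2*np.arctan2(s['tool_rot'][2],s['tool_rot'][1]),s['contact_force'])
E
python3 look.py w4.png
```

```text
time: 11.4
tool_pos: [0.5691, 0.3161, 0.1678]
tool_rot: [0.004, 0.544, 0.839, 0.007]
contact_force: [0.3, 0.2, 1.1]
gripper_width: 0.405
grasp_force: 0.0
tip 150 [0.56452096 0.31733791 0.12828165] [0.56930802 0.31954159 0.13097353] 305.31333333333333 216.68
wings 787 1.9644010616192706 [0.57473643 0.28780204] [0.55344064 0.33908321] mid [0.56408854 0.31344263] [0.09617187 0.10173613 0.10547286]
bar 0.2 189 [0.0732 0.0737 0.074 ]
bar 0.24 668 [0.074  0.0745 0.0749]
bar 0.28 749 [0.0742 0.0747 0.0751]
11.45 [0.56772436 0.31550567 0.16479599] yaw 1.9909481307559125 [ 0.67785255 -0.09180841  0.49437517]
```

View pics/w4.png

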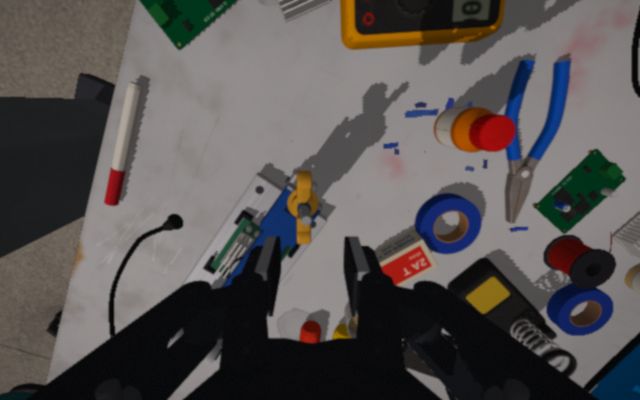

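The bolt stands tipped at about 0.12 rad: the tip moved 15 mm and the wings 10 mm, well past the 0.04 rad stop. So it is free and the collar hasn't been touched. Next I close the fingers, go inboard of the tip (px (305,215)), and push outwards above the wings.

```bash
python3 -m crank '[{"x":-2.2,"y":-2.0,"z":0,"turn":0},{"x":0,"y":0,"z":0,"turn":0.148},{"x":0,"y":0,"z":0,"turn":0.148},{"x":0,"y":0,"z":0,"turn":0.148},{"x":0,"y":0,"z":0,"turn":0.148}]' 0; python3 -m crank '[{"x":0,"y":0,"z":3,"turn":0.03},{"x":0,"y":0,"z":2,"turn":0},{"x":0,"y":0,"z":0,"turn":0},{"x":0,"y":0,"z":0,"turn":0}]'
```

```text
time: 11.95
tool_pos: [0.5551, 0.2857, 0.1583]
tool_rot: [-0.0, 0.767, 0.641, 0.0]
contact_force: [0.0, -0.9, 0.1]
gripper_width: 0.0
grasp_force: 0.0
time: 12.35
tool_pos: [0.5549, 0.2856, 0.1085]
tool_rot: [-0.0, 0.775, 0.632, -0.0]
contact_force: [1.1, 0.5, 0.7]
gripper_width: 0.003
grasp_force: 0.0
```

```bash
python3 -m crank '[{"x":0,"y":0.3,"z":-0.4,"turn":0},{"x":1,"y":0,"z":0,"turn":0},{"x":1,"y":0,"z":0,"turn":0},{"x":1,"y":0,"z":0,"turn":0}]'; python3 -m crank '[{"x":1,"y":0,"z":0,"turn":0},{"x":1,"y":0,"z":0,"turn":0}]'; python3 -m crank '[{"x":1,"y":0,"z":0,"turn":0},{"x":1,"y":0,"z":0,"turn":0}]'
```

```text
time: 12.75
tool_pos: [0.5649, 0.3152, 0.114]
tool_rot: [0.0, 0.775, 0.632, 0.001]
contact_force: [-0.1, -0.9, -1.2]
gripper_width: 0.004
grasp_force: 0.4
time: 12.95
tool_pos: [0.5681, 0.3352, 0.1131]
tool_rot: [-0.0, 0.775, 0.632, 0.0]
contact_force: [-0.4, 0.6, -0.5]
gripper_width: 0.001
grasp_force: 0.0
time: 13.15
tool_pos: [0.5722, 0.3546, 0.113]
tool_rot: [-0.0, 0.775, 0.632, -0.0]
contact_force: [0.6, 0.3, -0.5]
gripper_width: 0.002
grasp_force: 0.0
```

```bash
python3 -m crank '[{"x":0,"y":0,"z":-4,"turn":0},{"x":-1,"y":0,"z":-4,"turn":0},{"x":-4.5,"y":0,"z":0,"turn":0},{"x":0,"y":0,"z":0,"turn":0},{"x":0,"y":0,"z":0,"turn":0}]' 65; python3 look.py w5.png
```

```text
time: 13.65
tool_pos: [0.561, 0.2995, 0.1931]
tool_rot: [-0.0, 0.775, 0.632, 0.0]
contact_force: [-0.1, 1.7, -0.9]
gripper_width: 0.653
grasp_force: 0.0
  return _methods._mean(a, axis=axis, dtype=dtype,
  ret = um.true_divide(
Traceback (most recent call last):
  File "look.py", line 6, in <module>
    t=ins&(P[...,2]>.112)&(P[...,2]<.135)&(hsv[...,1]<70);v,u=np.nonzero(t);print('tip',t.sum(),np.median(P[t],0),P[t].max(0),u.mean() if len(u) else 0,v.mean() if len(u) else 0)
                                                                                                                  ~~~~~~~~^^^
ValueError: zero-size array to reduction operation maximum which has no identity
```

View pics/w5.png

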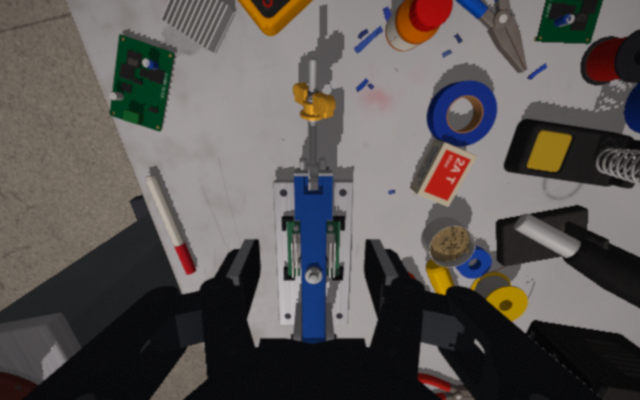

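The bolt now hangs fully outwards, with its nut at px (313,100). The forked lug is at (313,183) and the bar runs straight down the image, aligned with the tool. Next I locate the lug.

Run:
```python
from h import *
im,d,M=grab('wrist');P=pts(d,M);s=manip.state();np.savez('w6',P=P,im=im,d=d)
th=2*np.arctan2(s['tool_rot'][2],s['tool_rot'][1]);X=np.array([np.cos(th),np.sin(th)]);Y=np.array([np.sin(th),-np.cos(th)])
q=P[150:300,280:345].reshape(-1,3);q=q[(q[:,2]>.062)&(q[:,2]<.095)]
r=q[:,:2]-s['tool_pos'][:2];a=r@X;b=r@Y
print(s['tool_pos'],th)
for lo in np.arange(-.1,.03,.006):
    m=(a>lo)&(a<lo+.006)
    if m.sum()>8: print(lo.round(3),m.sum(),np.percentile(b[m],[2,98]).round(4),np.percentile(q[m,2],[10,50,90]).round(4))
```

```text
[0.56096178 0.30018604 0.19248522] 1.369029945936475
-0.1 80 [-0.0112  0.0137] [0.0728 0.0745 0.0828]
-0.094 143 [-0.011   0.0137] [0.0732 0.0789 0.0837]
-0.088 178 [-0.011   0.0135] [0.0734 0.0764 0.0805]
-0.082 129 [-0.0109  0.0135] [0.0731 0.0739 0.0749]
-0.076 132 [-0.0109  0.0134] [0.0734 0.0742 0.075 ]
-0.07 135 [-0.0111  0.0134] [0.0734 0.0743 0.075 ]
-0.064 146 [-0.0117  0.0133] [0.0733 0.0742 0.0752]
-0.058 133 [-0.0117  0.0132] [0.0734 0.0744 0.0751]
-0.052 144 [-0.0115  0.0131] [0.0736 0.0745 0.0754]
-0.046 151 [-0.0115  0.0141] [0.0735 0.0745 0.0753]
-0.04 148 [-0.0113  0.014 ] [0.0736 0.0746 0.0756]
-0.034 186 [-0.0151  0.0177] [0.0739 0.0748 0.0754]
-0.028 219 [-0.016   0.0184] [0.0742 0.075  0.0756]
-0.022 228 [-0.0168  0.0184] [0.0741 0.0749 0.0757]
-0.016 226 [-0.0166  0.0182] [0.0743 0.0751 0.0758]
-0.01 271 [-0.0161  0.0181] [0.0683 0.0749 0.0759]
-0.004 174 [-0.0164  0.019 ] [0.0681 0.0748 0.0759]
0.002 180 [-0.0163  0.0188] [0.0677 0.0749 0.0761]
0.008 175 [-0.0162  0.0187] [0.0687 0.0753 0.0762]
0.014 116 [-0.0163  0.0183] [0.0645 0.0715 0.076 ]
```

```bash
python3 -m crank '[{"x":0.2,"y":0.1,"z":4.5,"turn":0},{"x":0,"y":0,"z":4.5,"turn":0},{"x":0,"y":0,"z":3,"turn":0},{"x":0,"y":0,"z":2,"turn":0},{"x":0,"y":0,"z":0,"turn":0}]'; python3 -m crank '[{"x":0,"y":0,"z":0,"turn":0},{"x":0,"y":0,"z":0,"turn":0},{"x":0,"y":0,"z":0,"turn":0},{"x":0,"y":0,"z":0,"turn":0}]' 0
```

```text
time: 14.25
tool_pos: [0.5592, 0.301, 0.0479]
tool_rot: [-0.001, 0.774, 0.633, -0.004]
contact_force: [-0.5, -0.3, -0.5]
gripper_width: 0.646
grasp_force: 0.0
time: 14.65
tool_pos: [0.5627, 0.3023, 0.0545]
tool_rot: [-0.0, 0.775, 0.632, 0.001]
contact_force: [-4.2, 2.9, 2.3]
gripper_width: 0.407
grasp_force: 63.6
```

Lug gripped (34.6 mm, 64 N). Next I swing the bar along its 185 mm arc.

```bash
python3 -m crank '[{"x":-0.05,"y":0,"z":-1.39,"turn":0},{"x":-0.16,"y":0,"z":-1.38,"turn":0}]'; python3 -m crank '[{"x":-0.62,"y":0,"z":-2.70,"turn":0},{"x":-1.02,"y":0,"z":-2.58,"turn":0}]'; python3 -m crank '[{"x":-1.39,"y":0,"z":-2.40,"turn":0},{"x":-1.73,"y":0,"z":-2.16,"turn":0}]'
```

```text
time: 14.85
tool_pos: [0.5621, 0.2997, 0.081]
tool_rot: [-0.0, 0.775, 0.632, 0.0]
contact_force: [0.6, 0.8, -5.2]
gripper_width: 0.411
grasp_force: 62.2
time: 15.05
tool_pos: [0.5585, 0.2824, 0.1341]
tool_rot: [0.0, 0.775, 0.632, -0.001]
contact_force: [0.9, -3.8, -8.2]
gripper_width: 0.411
grasp_force: 61.5
time: 15.25
tool_pos: [0.5521, 0.251, 0.1795]
tool_rot: [0.001, 0.775, 0.632, -0.001]
contact_force: [2.4, -3.9, -11.5]
gripper_width: 0.402
grasp_force: 60.9
```

```bash
python3 -m crank '[{"x":-2.04,"y":0,"z":-1.88,"turn":0},{"x":-2.30,"y":0,"z":-1.56,"turn":0}]'; python3 -m crank '[{"x":-2.50,"y":0,"z":-1.20,"turn":0},{"x":-2.65,"y":0,"z":-0.81,"turn":0}]'; python3 -m crank '[{"x":-2.74,"y":0,"z":-0.40,"turn":0},{"x":0,"y":0,"z":0,"turn":0},{"x":0,"y":0,"z":0,"turn":0}]'
```

```text
time: 15.45
tool_pos: [0.5435, 0.2085, 0.2136]
tool_rot: [0.001, 0.775, 0.632, -0.0]
contact_force: [5.1, -2.8, -13.3]
gripper_width: 0.408
grasp_force: 61.0
time: 15.65
tool_pos: [0.5334, 0.1586, 0.2338]
tool_rot: [0.0, 0.775, 0.632, 0.001]
contact_force: [6.0, 1.2, -13.5]
gripper_width: 0.401
grasp_force: 61.0
time: 15.95
tool_pos: [0.5281, 0.1318, 0.2381]
tool_rot: [0.001, 0.775, 0.632, -0.0]
contact_force: [1.0, -1.0, -4.0]
gripper_width: 0.408
grasp_force: 61.9
```

```bash
python3 -m crank '[{"x":0,"y":0,"z":0,"turn":0},{"x":0,"y":0,"z":0,"turn":0},{"x":0,"y":0,"z":-3,"turn":0},{"x":0,"y":0,"z":-5,"turn":0},{"x":0,"y":0,"z":-5,"turn":0}]' 70; python3 -m crank '[{"x":0,"y":0,"z":-3,"turn":0},{"x":0,"y":0,"z":0,"turn":0},{"x":0,"y":0,"z":0,"turn":0}]'
python3 - <<'E'
from h import *
im,d,M=grab('side');save('s2.png',cv2.resize(im[90:290,200:440],None,fx=3,fy=3));P=pts(d,M)
hsv=cv2.cvtColor(im,cv2.COLOR_RGB2HSV)
b=(d>0)&(abs(hsv[...,0].astype(int)-112)<12)&(hsv[...,1]>110)&(P[...,2]>.06)&(P[...,2]<.3)&(abs(P[...,0]-.53)<.06)&(P[...,1]>.05)&(P[...,1]<.25)
Q=P[b]
for a in np.arange(.06,.28,.04):
    q=Q[(Q[:,2]>a)&(Q[:,2]<a+.04)]
    if len(q)>5: print(round(a,2),len(q),np.median(q,0).round(4))
print(manip.state()['time'],manip.state()['contact_force'])
E
```

```text
time: 16.45
tool_pos: [0.5276, 0.1337, 0.3694]
tool_rot: [-0.0, 0.774, 0.633, -0.0]
contact_force: [0.5, 0.7, 0.0]
gripper_width: 0.701
grasp_force: 0.0
time: 16.75
tool_pos: [0.5284, 0.1336, 0.3994]
tool_rot: [0.001, 0.774, 0.633, 0.001]
contact_force: [-0.3, 0.0, 0.2]
gripper_width: 0.701
grasp_force: 0.0
0.06 72 [0.5253 0.129  0.0825]
0.1 76 [0.5239 0.132  0.1176]
0.14 50 [0.5201 0.1369 0.1726]
0.18 140 [0.5241 0.1387 0.2   ]
0.22 179 [0.5228 0.1452 0.237 ]
16.8 [0.20142963 0.09533145 0.03483459]
```

View pics/s2.png

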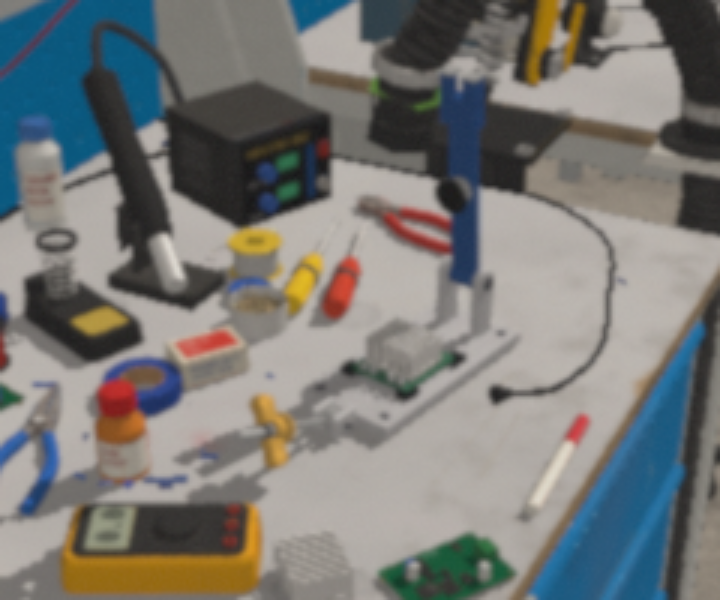

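The side view shows the bar upright at px (465,180), about 1.45 rad. The bolt hangs outwards (270,430), the board is in its nest and nothing else has moved. The gripper is clear, so I hand in.

```bash
python3 -c "
from plant import manip;print(manip.job_done())"
```

```text
the job is handed in; nothing more can be done
None
```

The press is open and the job is handed in at about 17 s: the nut was backed off about 4.6 mm, until the bolt tipped freely with no sign of the collar, the bolt hangs outwards, and the bar stands at about 1.45 rad with the board in its nest.

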